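# Turn the bathroom radio up to its third notch

### The arm

A 6-joint arm with a two-finger parallel gripper is mounted at the origin on the work surface. World frame = base frame: x ahead of the robot, y to its left, z up, the work surface at z = 0. Lengths are in m, angles in rad, forces in N, time in s.
With the tool pointing down it reaches from about 0.275 to 1 m from the base axis. Payload 8.4 kg.
Tool frame: the origin (TCP) lies midway between the tips of the shut fingers; the grasp point (between the pads) lies robot.pinch_z behind it (robot.pinch_z is the distance from the TCP to the grasp point, in m); z points along the fingers, y is the line along which they close (so a half turn about z gives the same grasp; the last joint's range is limited). The gripper opens to 85 mm and grips with 20 to 120 N. Pads are 22 mm wide; open, the fingers measure 114 mm over their backs; the gripper's body (76 mm by 85 mm) begins 54 mm behind the grasp point. The pads swing forward as they close: fully open they stand 13 mm farther back than shut.
Start: joints at [-1.105, 0.353, 1.633, -0, 1.155, -0.002], TCP at [0.282, -0.558, 0.231] pointing down, gripper open.
Joint ranges: [-2.63, 2.63], [-0.92, 2.1], [0.06, 2.66], [-1.3, 4.44], [0, 2.69], [-3.02, 3.02]. Speed limits (rad/s): [2.22, 2.22, 2.79, 3.14, 3.14, 3.14].

### API

Orientations are given as a rotation vector (axis times angle).
In Python, from plant import robot gives the robot as it stands. The module is installed in compiled form; this text tells all that it offers.
- The arm moves only by the tool play_rows, never from a script. Its argument "motion" is a list of rows, each a list of 6 numbers: the shift along the tool's x, y, z in mm, then the turn, a rotation vector about the tool's x, y, z in degrees. In form: [[dx, dy, dz, ax, ay, az], ...]. A call has 1 to 5 rows; each row is the pose to reach, as a shift and turn from the pose commanded when the call began, along the tool's axes at that moment; what a row does not reach only later rows make up. A row lasts 1/12 s, in which the tool goes at most 41.7 mm and 7.16 degrees, less where a joint would pass 70% of its speed; a pose out of reach is approached as far as the arm can. A call with a gripper value outside its range is refused whole. "jaw" is the opening, from -1 (shut) to 1 (fully open), set as the call begins (left out, the last holds). The fingers move at their own pace and stop on an object; "grip_force" is the grip in N (left out, the last holds). Time passes only in rows, so rows that repeat a pose let the fingers close. It gives the time, the measured TCP pose, the force, the opening and the grip force at its end, in the units of the state.
- robot.get_state(): the state, without advancing time (a new reading comes with each control period).
- robot.get_image(name): name is "scene" or "side" or "wrist"; returns a dict with "img" (400x640x3 uint8, red, green, blue), "vertical_fov" (degrees; the focal length in pixels is half the picture's height over the tangent of half this angle, whatever the lens; pixels are square), "cx", "cy" (the principal point, pixels), "position" and "orientation" of the camera in the world; the wrist camera has in their place "hand_eye" (4x4, takes a point from camera to tool coordinates, whose origin is the TCP and whose axes are the flange's). Camera axes: x right, y up, looking along -z (the intrinsics and any distortion apply to the point x, -y, -z); pixel columns grow to the right and rows downward; lengths in m; the calibration is good to about 2 mm. A picture is of the moment at which its call begins: read the wrist's pose just before it. There is no depth.
- robot.job_done(): hands the job in; it is judged then, once.
The state is a dict: "clock": time; "joints": joint angles; "dq": joint speeds; "joint_torque": joint torques, N m; "position": TCP position; "ee_rot": TCP orientation; "wrist_force": force on the tool from outside, world axes, zero at the start; "moment": the same for the moment, N m; "width": finger opening in m; "gripper_force": force on a finger pad.
Only numpy, scipy, OpenCV 4.12 (cv2) and the standard library are available. Lean on these libraries where they do the work, as an engineer would, in place of code of your own. Each camera call takes 0.05 s, during which the arm holds its last target. There are 200 camera calls.

### The job

The radio cannot be heard over the running tap: lay a fingertip on the wide, knurled volume wheel in its top and roll it towards the back of the radio, click by click, until it rests in the third of its four notches. Touch only; do not pinch the wheel, do not lift, tip or shove the radio, and leave the narrow tuning wheel and the shaving things, mug, bottle and soap as they are.

Things in the scene. Friction and masses are not known exactly. Their poses are not given: they have to be found in the camera images.
- volume (a joint): Turn of the volume wheel, rad. Four notches: 0 (first, off), 0.5, 1.0 (third, wanted), 1.5 (fourth, loudest), with stops just outside. Grows as the top of the wheel is dragged towards the radio's back; one notch is 12 mm of tread. Starts in the first or second notch. Let go between notches, it snaps into one next to it. Leaving a notch takes about 2 N of drag at the tread.
- volume_top (a point): Highest point of the volume wheel, mid-width, 131 mm above the counter; fixed to the radio (does not turn): x to the radio's back, y to its left end, z up. The wheel: wide, dark grey, knurled, 48 mm in diameter, 15 mm wide, axle along y, its top 9 mm standing out of the deck. A fingertip pressed lightly down on it (3 to 10 N) and dragged along x turns it without slipping.
- volume_line (a point): Middle of the white line, 3 mm wide, across the volume wheel's tread; turns with the wheel. It shows the setting against four black marks on the deck beside the wheel, on the side of the radio's middle, growing longer from front (first notch) to back (fourth). In the four notches it lies 16 and 6 mm before and 6 (third) and 16 mm behind the wheel's highest point.
- tuning (a joint): Turn of the tuning wheel, rad: the narrow knurled dark grey thumbwheel (48 mm in diameter, 7 mm wide) in the right part of the radio's top, 148 mm from the volume wheel. Starts at 0, has no notches, turns easily and must be left alone.
- radio: Table radio, wooden case 92 mm deep (x), 240 wide (y), 122 high to its flat deck, 1.4 kg, loose on the counter. Origin: centre of its underside; x to its back (the front, with grey speaker cloth, faces -x), y to its left end, z up. Volume wheel at x = -6, y = 70 mm; tuning wheel at x = -6, y = -78 mm. Nothing but the wheels stands over 3 mm above the deck.
- bowl: Black ceramic shaving bowl on the teak tray, 110 mm across, 58 mm high; origin under its centre.
- shaver: Chrome safety shaver lying on the tray, 96 mm long, head 42 mm wide; origin under the middle of its length.
- comb: Bamboo comb lying on the tray, 165 x 33 x 5 mm; origin under its middle.
- guards: Three orange plastic guard combs in a steel spring clip on the tray, 80 x 44 x 38 mm; origin under the stack.
- aftershave: Green glass bottle behind the radio, 48 mm in diameter, 125 mm high; origin under its centre.
- mug: White toothbrush cup in front of the radio, 72 mm in diameter, 92 mm high; origin under its centre.
- soap: Soap bar on a flat dish in front of the radio, 75 x 110 x 32 mm; origin under its centre.

How it is judged:
By the outcome, as a careful person would: the job done as asked, in the order asked, and still so for the second after the job is handed in, with the robot touching nothing.
It also fails if it takes over 48 s, if anything falls off the work surface, if the arm or the gripper's body presses on something with over 40 N, if the wrist force passes 120 N, or if a joint passes its speed limit or range.

## Working session

There is one attempt and no reset: what is moved stays moved. The work goes in short steps, Python scripts to look and compute and a tool call to move; the robot and the scene stay as the last step left them, time stands still between calls to the robot, and variables do not carry over. Pictures are saved under pics/ and viewed, at most 10 in all, crops included, and the job is handed in when it is done.

Besides the shell and the picture viewer there is one more tool, called after "Call:" as a command line: name --pt "numbers of a row" for each row, then --argument value for the rest. play_rows: Moves the arm, as the interface text tells. Its arguments: {"type":"object","properties":{"motion":{"type":"array"},"jaw":{"type":"number"},"grip_force":{"type":"number"}},"required":["motion"]}

```bash
mkdir -p pics; cat > h.py <<'E'
import numpy as np, cv2, json
from scipy.spatial.transform import Rotation as R
from plant import robot
def shot(name,save=None):
    s=robot.get_state(); d=robot.get_image(name)
    if 'hand_eye' in d:
        T=np.eye(4);T[:3,:3]=R.from_rotvec(s['ee_rot']).as_matrix();T[:3,3]=s['position']
        d['M']=T@np.array(d['hand_eye'])
    else:
        o=np.array(d['orientation'],float);M=np.eye(4)
        M[:3,:3]=o if o.shape==(3,3) else (R.from_rotvec(o).as_matrix() if o.size==3 else R.from_quat(o).as_matrix())
        M[:3,3]=d['position'];d['M']=M
    d['f']=200/np.tan(np.radians(d['vertical_fov'])/2)
    if save: cv2.imwrite('pics/'+save,d['img'][:,:,::-1])
    return d
def ray(d,u,v):
    r=np.array([(u-d['cx'])/d['f'],-(v-d['cy'])/d['f'],-1.]);return d['M'][:3,3],d['M'][:3,:3]@r
def onz(d,u,v,z):
    o,r=ray(d,u,v);return o+r*(z-o[2])/r[2]
def proj(d,p):
    q=d['M'][:3,:3].T@(np.array(p)-d['M'][:3,3]);return d['cx']+d['f']*q[0]/-q[2], d['cy']-d['f']*q[1]/-q[2]
E
python3 - <<'E'
from h import *
a=shot('scene','s1.png');b=shot('side','d1.png');c=shot('wrist','w1.png')
for d in(a,b,c):print({k:v for k,v in d.items() if k not in('img','M')})
print(robot.get_state(),robot.pinch_z)
E
```

```text
{'vertical_fov': 43.994778377758166, 'cx': 321.9172851021156, 'cy': 203.9092118559712, 'position': array([0.94559573, 0.6703389 , 1.16357535]), 'orientation': array([0.21318867, 0.8364774 , 2.52471622]), 'f': np.float64(495.0823209541998)}
{'vertical_fov': 43.45271265663204, 'cx': 317.840986090251, 'cy': 205.25093908707393, 'position': array([ 0.52346342, -0.79015304,  1.04796534]), 'orientation': array([ 0.68908412, -0.00339838, -0.05604939]), 'f': np.float64(501.9056325243749)}
{'vertical_fov': 69.18579356659438, 'cx': 320.3069509037832, 'cy': 201.82405894095635, 'hand_eye': array([[-1.93027946e-04,  9.47703026e-01,  3.19153471e-01,
         8.14074154e-02],
       [ 9.99999795e-01,  3.77860016e-04, -5.17215665e-04,
        -1.14751991e-04],
       [-6.10762186e-04,  3.19153305e-01, -9.47702904e-01,
        -1.42777704e-01],
       [ 0.00000000e+00,  0.00000000e+00,  0.00000000e+00,
         1.00000000e+00]]), 'f': np.float64(289.99341456504175)}
{'clock': 0.15, 'joints': array([-1.10538403e+00,  3.53498813e-01,  1.63395949e+00,  1.30199390e-06,
        1.15519682e+00, -2.38439958e-03]), 'dq': array([-0.00034276, -0.00263848, -0.00127249, -0.00046868,  0.00055712,
       -0.00150447]), 'joint_torque': array([-3.87324144e-04, -6.05636072e+01, -3.42339671e+01, -9.13907968e-06,
        6.21575658e-03,  4.64663026e-05]), 'position': array([ 0.28167233, -0.55752486,  0.23072968]), 'ee_rot': array([-3.05504186e+00, -7.27891008e-01,  3.80988142e-04]), 'wrist_force': array([0.52327095, 0.39228182, 0.20872065]), 'moment': array([-0.00262809,  0.00178289,  0.02178123]), 'gripper_force': 0.0, 'width': 0.0855036846252496} 0.0187
```

View pics/s1.png

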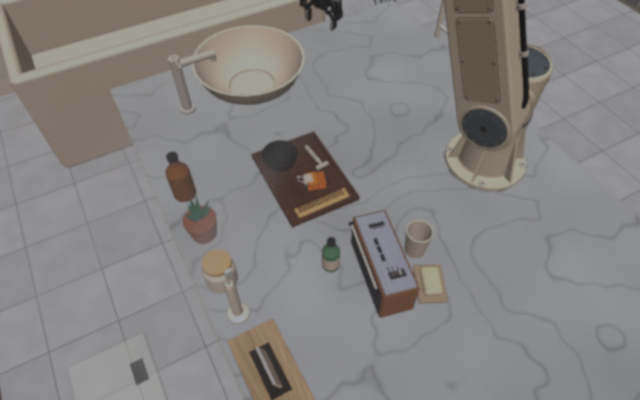

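View pics/d1.png

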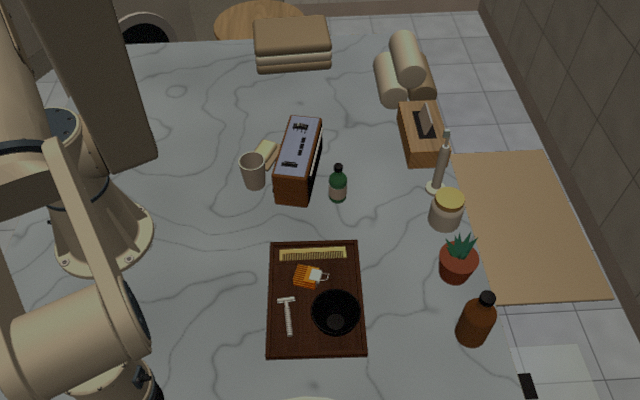

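The scene shows the radio near (385,262), with the volume wheel at about (397,272) and the tuning wheel near (376,225). In the side view the volume wheel is at about (300,126) and tuning at (290,162). I'll measure the deck by mask.

```bash
python3 - <<'E'
from h import *
def cross(a,pa,b,pb):
    o1,r1=ray(a,*pa);o2,r2=ray(b,*pb)
    t=np.linalg.lstsq(np.c_[r1,-r2],o2-o1,rcond=None)[0]
    return (o1+r1*t[0]+o2+r2*t[1])/2
a=shot('scene');b=shot('side')
for n,d,(x0,y0,x1,y1) in(('scene',a,(345,200,425,320)),('side',b,(265,105,330,215))):
    im=d['img'][y0:y1,x0:x1];hsv=cv2.cvtColor(im,cv2.COLOR_RGB2HSV)
    print(n,[im[y,x].tolist() for y,x in ((30,30),(50,40))])
    m=((im[:,:,2].astype(int)-im[:,:,0]>4)&(im[:,:,2]>75)).astype(np.uint8)
    m=cv2.morphologyEx(m,cv2.MORPH_CLOSE,np.ones((9,9)))
    m=cv2.morphologyEx(m,cv2.MORPH_OPEN,np.ones((5,5)))
    cs=cv2.findContours(m,0,2)[0];c=max(cs,key=cv2.contourArea)
    box=cv2.boxPoints(cv2.minAreaRect(c))+[x0,y0]
    q=cv2.approxPolyDP(c,6,True)[:,0]+[x0,y0]
    print(cv2.contourArea(c),q.tolist());P=np.array([onz(d,*p,.122)for p in q]);print(P.round(3).tolist())
    W=P[:,:2].astype(np.float32);r=cv2.minAreaRect(np.array([onz(d,*(p+[x0,y0]),.122)[:2]for p in c[:,0]],np.float32));print('rect',r)
    big=cv2.resize(im,None,fx=5,fy=5,interpolation=cv2.INTER_CUBIC)
    cv2.drawContours(big,[c*5],-1,(255,0,0),1);cv2.imwrite(f'pics/{n}_crop.png',big[:,:,::-1])
print('vol',cross(a,(397,272),b,(300,126)),onz(a,397,272,.131),onz(b,300,126,.131))
print('tun',onz(a,376,225,.131),onz(b,290,162,.131))
i1=cv2.imread('pics/scene_crop.png');i2=cv2.imread('pics/side_crop.png')
o=np.zeros((600,725,3),np.uint8);o[:600,:400]=i1;o[:550,400:725]=i2;cv2.imwrite('pics/both.png',o)
E
```

```text
scene [[129, 130, 141], [133, 134, 145]]
2932.0 [[408, 200], [389, 200], [388, 212], [350, 212], [385, 292], [413, 286], [411, 260], [398, 248], [403, 230], [390, 228], [396, 209], [424, 213]]
[[0.369, 0.087, 0.122], [0.413, 0.063, 0.122], [0.437, 0.095, 0.122], [0.523, 0.047, 0.122], [0.568, 0.283, 0.122], [0.502, 0.301, 0.122], [0.466, 0.241, 0.122], [0.475, 0.198, 0.122], [0.434, 0.16, 0.122], [0.46, 0.139, 0.122], [0.413, 0.096, 0.122], [0.357, 0.142, 0.122]]
rect ((0.45271825790405273, 0.18325141072273254), (0.2494322508573532, 0.19841837882995605), 81.47566986083984)
side [[112, 115, 127], [111, 116, 127]]
1770.5 [[321, 105], [314, 105], [316, 118], [289, 116], [275, 173], [304, 174], [315, 128], [323, 125]]
[[0.578, 0.342, 0.122], [0.558, 0.344, 0.122], [0.561, 0.287, 0.122], [0.486, 0.301, 0.122], [0.447, 0.085, 0.122], [0.52, 0.076, 0.122], [0.556, 0.246, 0.122], [0.579, 0.257, 0.122]]
rect ((0.5151494741439819, 0.21284323930740356), (0.2824517488479614, 0.10101578384637833), 75.4344711303711)
vol [0.51551813 0.25370379 0.12502915] [0.51805822 0.25609068 0.131     ] [0.51550958 0.24698729 0.131     ]
tun [0.4897518  0.11896648 0.131     ] [0.4859008  0.11202773 0.131     ]
```

View pics/both.png

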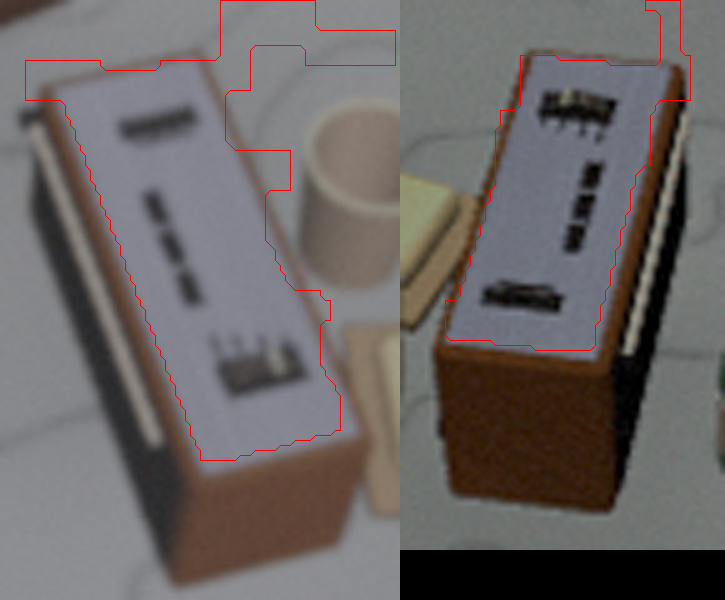

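The radio yaw is about -12°. The volume wheel top is near (0.517, 0.252), with the 148 mm wheel spacing roughly confirmed (≈140). The line seems to be in the second notch. I'll move above the wheel with the gripper shut.

Call:
play_rows --pt "27 -29 -10 0 0 0" --pt "54 -58 -20 0 0 0" --pt "81 -87 -30 0 0 0" --pt "108 -116 -30 0 0 0" --pt "135 -145 -30 0 0 0" --jaw -1

```text
clock: 0.67
position: [0.3372, -0.3661, 0.2619]
ee_rot: [3.055, 0.727, 0.001]
wrist_force: [1.5, 0.3, 1.1]
width: 0.0254
gripper_force: 0.0
```

Call:
play_rows --pt "27 -29 0 0 0 0" --pt "54 -58 0 0 0 0" --pt "81 -87 0 0 0 0" --pt "108 -116 0 0 0 0" --pt "135 -145 0 0 0 0"

```text
clock: 1.08
position: [0.3921, -0.1755, 0.2615]
ee_rot: [3.056, 0.727, 0.001]
wrist_force: [1.4, 0.5, -0.5]
width: 0.0001
gripper_force: 0.0
```

Call:
play_rows --pt "27 -29 0 0 0 0" --pt "54 -58 0 0 0 0" --pt "81 -87 0 0 0 0" --pt "108 -116 0 0 0 0" --pt "135 -145 0 0 0 0"

```text
clock: 1.5
position: [0.4473, 0.015, 0.2616]
ee_rot: [3.056, 0.728, 0.001]
wrist_force: [0.2, -0.3, 0.1]
width: 0.0
gripper_force: 0.0
```

Call:
play_rows --pt "27 -29 0 0 0 0" --pt "54 -58 0 0 0 0" --pt "81 -87 0 0 0 0" --pt "108 -116 0 0 0 0" --pt "135 -145 0 0 0 0"

```text
clock: 1.92
position: [0.5023, 0.2054, 0.2613]
ee_rot: [3.056, 0.729, 0.0]
wrist_force: [0.9, -1.2, 1.0]
width: 0.0
gripper_force: 0.0
```

Call:
play_rows --pt "10 -10 0 0 0 7" --pt "20 -20 0 0 0 14" --pt "30 -31 0 0 0 21" --pt "34 -35 0 0 0 28" --pt "34 -35 0 0 0 35"

```text
clock: 2.33
position: [0.5171, 0.2514, 0.261]
ee_rot: [-3.133, 0.232, 0.0]
wrist_force: [-1.3, 0.1, -0.4]
width: 0.0
gripper_force: 0.0
```

Call:
play_rows --pt "0 0 0 0 0 4" --pt "0 0 0 0 0 4" --pt "0 0 0 0 0 4"

```text
clock: 2.58
position: [0.5168, 0.2499, 0.2612]
ee_rot: [3.124, -0.33, -0.0]
wrist_force: [-0.8, 1.2, -0.2]
width: 0.0
gripper_force: 0.0
```

```bash
python3 - <<'E'
from h import *
d=shot('wrist','w2.png');s=robot.get_state()
print(s['position'],R.from_rotvec(s['ee_rot']).as_matrix().round(3),s['joints'],s['wrist_force'])
print(proj(d,[.517,.252,.131]))
E
```

```text
[0.51677707 0.24983425 0.26122608] [[ 0.978 -0.209 -0.   ]
 [-0.209 -0.978 -0.   ]
 [-0.     0.    -1.   ]] [4.47696159e-01 2.46334933e-01 1.71214115e+00 1.48538652e-05
 1.18322169e+00 2.22862347e+00] [ 0.05697196 -0.71668408 -0.01688053]
(np.float64(317.63128293543576), np.float64(192.04490781389524))
```

View pics/w2.png

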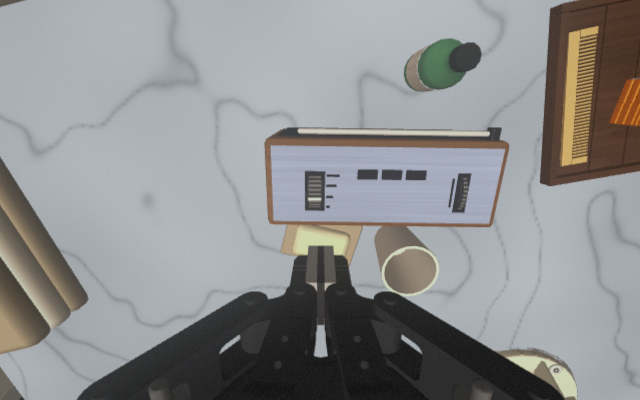

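The wrist view shows radio back upwards. The volume wheel slot is around (315,190) with the white line near row 199. The marks are at rows 176, 186, 197 and 207, so it's in the second notch. Now for precise centre and yaw.

```bash
python3 - <<'E'
from h import *
d=shot('wrist');im=d['img'].astype(int);g=im.sum(2)/3
m=(g<110).astype(np.uint8)
def blob(x0,y0,x1,y1):
    q=cv2.morphologyEx(m[y0:y1,x0:x1],cv2.MORPH_CLOSE,np.ones((9,5)))
    n,l,st,ce=cv2.connectedComponentsWithStats(q);k=1+np.argmax(st[1:,4]);return st[k],ce[k]+[x0,y0]
for b in ((298,160,330,218),(448,165,478,219)):print(blob(*b))
print(g[164:216,312:318].mean(1).round().astype(int).tolist())
print(g[199:201,295:345].mean(0).round().astype(int).tolist())
t=blob(448,165,478,219)[1]
V=onz(d,315.,190.5,.122);T=onz(d,*t,.126);D=V-T
print(V,T,np.linalg.norm(D),'yaw',np.degrees(np.arctan2(D[1],D[0]))-90)
# deck mask
hs=(im[:,:,2]-im[:,:,0]>12).astype(np.uint8)*1;hs[:130]=0;hs[235:]=0;hs[:,:255]=0;hs[:,515:]=0
hs=cv2.morphologyEx(hs,cv2.MORPH_CLOSE,np.ones((15,15)))
c=max(cv2.findContours(hs,0,1)[0],key=cv2.contourArea)
r=cv2.minAreaRect(np.array([onz(d,*p,.122)[:2]for p in c[:,0]],np.float32));print(r)
big=cv2.resize(d['img'][155:235,255:375],None,fx=6,fy=6,interpolation=cv2.INTER_CUBIC);cv2.imwrite('pics/w3c.png',big[:,:,::-1])
E
```

```text
(array([  7,  11,  25,  40, 895], dtype=int32), array([316.15307263, 190.5027933 ]))
(array([  0,   9,  23,  39, 625], dtype=int32), array([458.824 , 192.8016]))
[178, 182, 179, 175, 173, 171, 164, 109, 65, 67, 67, 70, 103, 108, 86, 75, 110, 116, 92, 78, 106, 127, 108, 84, 86, 119, 111, 86, 77, 112, 116, 90, 77, 130, 192, 208, 160, 120, 89, 84, 105, 88, 96, 84, 68, 64, 120, 162, 171, 173, 174, 173]
[173, 174, 173, 174, 173, 174, 173, 174, 173, 160, 67, 67, 96, 160, 185, 185, 185, 184, 183, 184, 184, 184, 184, 184, 183, 173, 116, 68, 70, 109, 174, 172, 172, 172, 172, 172, 172, 171, 173, 172, 172, 174, 172, 172, 173, 171, 172, 173, 171, 173]
[0.5165538  0.25487695 0.122     ] [0.48528091 0.11427236 0.126     ] 0.14409595354170668 yaw -12.539457133761402
((0.5077840089797974, 0.18939700722694397), (0.24357616901397705, 0.07708652317523956), 77.08319091796875)
```

View pics/w3c.png

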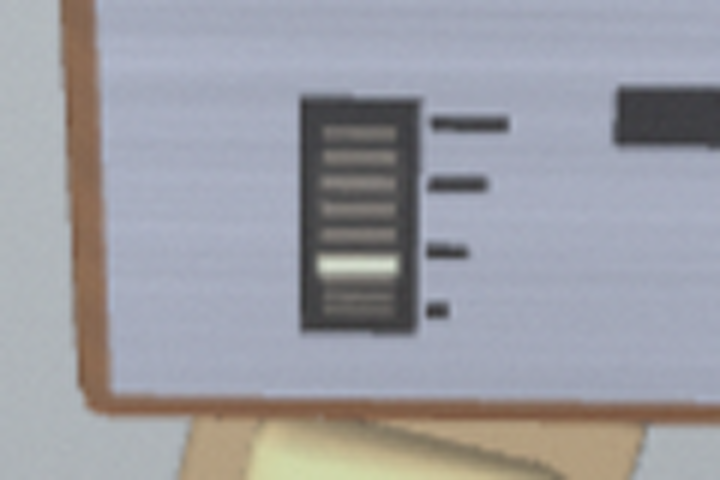

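Second notch is confirmed: the line lies level with the second mark. The wheel top is at about (0.5165, 0.2545). I'll descend with the tip about 6 mm before the top.

Call:
play_rows --pt "-7 -5 30 0 0 0" --pt "-7 -5 60 0 0 0" --pt "-7 -5 90 0 0 0" --pt "-7 -5 110 0 0 0" --pt "-7 -5 115 0 0 0"

```text
clock: 3.1
position: [0.509, 0.2551, 0.1429]
ee_rot: [3.121, -0.331, -0.007]
wrist_force: [0.0, -0.7, -0.6]
width: -0.0002
gripper_force: 0.0
```

Call:
play_rows --pt "0 0 5 0 0 0" --pt "0 0 8 0 0 0" --pt "0 0 9 0 0 0" --pt "0 0 10 0 0 0" --pt "0 0 10 0 0 0"

```text
clock: 3.52
position: [0.5116, 0.2565, 0.1372]
ee_rot: [-3.123, 0.333, -0.002]
wrist_force: [1.1, 0.2, 0.5]
width: 0.0003
gripper_force: 0.0
```

```bash
python3 - <<'E'
from h import *
d=shot('wrist','w4.png');b=shot('side');s=robot.get_state()
print(s['position'],s['wrist_force'])
c=cv2.resize(d['img'][180:330,220:420],None,fx=2,fy=2,interpolation=cv2.INTER_CUBIC)
e=cv2.resize(b['img'][90:190,250:350],None,fx=4,fy=4,interpolation=cv2.INTER_CUBIC)
o=np.zeros((400,800,3),np.uint8);o[:300,:400]=c;o[:,400:]=e
cv2.imwrite('pics/w4c.png',o[:,:,::-1])
E
```

```text
[0.51146362 0.25645325 0.13707021] [ 0.46744371  0.46943866 -0.39595606]
```

View pics/w4c.png

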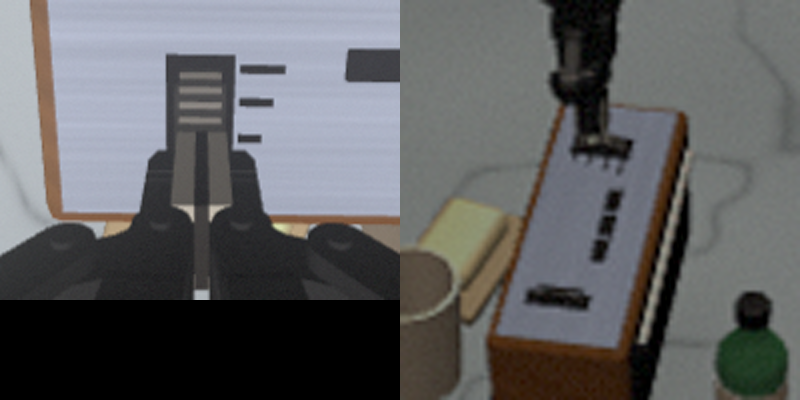

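The tip is centred across the wheel, and its back edge is level with the second or third mark. I'll feel downward for contact.

Call:
play_rows --pt "0 0 2 0 0 0" --pt "0 0 4 0 0 0" --pt "0 0 5 0 0 0" --pt "0 0 5 0 0 0"

```text
clock: 3.95
position: [0.511, 0.2562, 0.1311]
ee_rot: [3.124, -0.334, -0.0]
wrist_force: [-0.7, -0.6, 0.2]
width: -0.0004
gripper_force: 0.0
```

Call:
play_rows --pt "0 0 0.5 0 0 0" --pt "0 0 1 0 0 0" --pt "0 0 1 0 0 0" --pt "0 0 1 0 0 0"

```text
clock: 4.28
position: [0.5113, 0.2563, 0.1309]
ee_rot: [-3.124, 0.334, -0.001]
wrist_force: [-0.7, -0.8, 6.7]
width: 0.0001
gripper_force: 3.3
```

Contact at 6.7 N and z = 0.131, as expected. Drag back.

Call:
play_rows --pt "1 0 0 0 0 0" --pt "2 0 0 0 0 0" --pt "3 0 0 0 0 0" --pt "4 0 0 0 0 0" --pt "4 0 0 0 0 0"

```text
clock: 4.7
position: [0.5153, 0.2554, 0.131]
ee_rot: [-3.124, 0.334, -0.001]
wrist_force: [1.0, -1.3, 5.0]
width: 0.0001
gripper_force: 3.0
```

Call:
play_rows --pt "2 0 0 0 0 0" --pt "4 0 0 0 0 0" --pt "6 0 0 0 0 0" --pt "8 0 0 0 0 0" --pt "8 0 0 0 0 0"

```text
clock: 5.12
position: [0.5231, 0.2536, 0.1309]
ee_rot: [3.124, -0.334, 0.0]
wrist_force: [-1.1, -1.2, 7.7]
width: 0.0002
gripper_force: 3.7
```

Call:
play_rows --pt "0 0 -10 0 0 0" --pt "0 0 -35 0 0 0" --pt "-10 0 -70 0 0 0" --pt "-20 0 -105 0 0 0" --pt "-20 0 -105 0 0 0"

```text
clock: 5.53
position: [0.505, 0.2597, 0.2423]
ee_rot: [-3.119, 0.333, -0.011]
wrist_force: [0.9, 0.4, 1.2]
width: 0.0001
gripper_force: 0.0
```

```bash
python3 - <<'E'
from h import *
d=shot('wrist','w5.png');s=robot.get_state()
print(s['position'],s['wrist_force'])
u,v=map(int,proj(d,[.5165,.2545,.126]))
c=cv2.resize(d['img'][v-50:v+50,u-60:u+60],None,fx=5,fy=5,interpolation=cv2.INTER_CUBIC)
cv2.imwrite('pics/w5c.png',c[:,:,::-1]);print(u,v)
E
```

```text
[0.50465593 0.25917757 0.23959996] [ 0.98770294 -0.45319638 -1.10729236]
323 184
```

View pics/w5c.png

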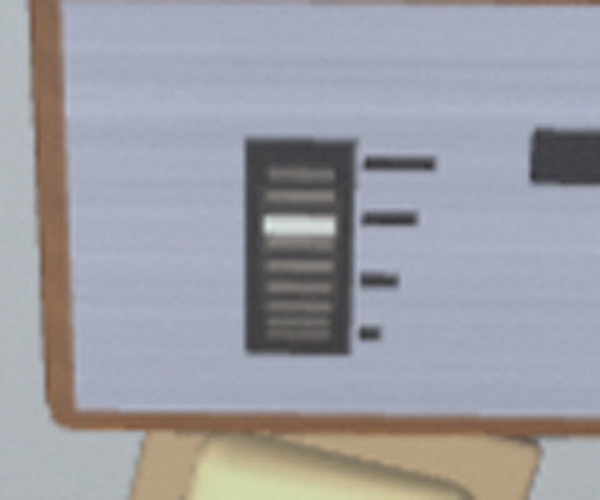

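The line is now level with the third mark, so the wheel rests in the third notch with the tool clear. Handing in.

```bash
python3 -c "
from plant import robot
print(robot.job_done())"
```

```text
the job is handed in; nothing more can be done
None
```

I rolled the volume wheel back one click with a fingertip, from the second notch to the third, and handed the job in. The last picture shows its white line at the third mark, and the gripper is clear of the radio.

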